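# Tip the sorted handle blanks into the catch box

### The job

Lift the loaded sorting tray by its orange cross bar and, keeping it level, set it centred and square on the deck of the tipping station, with its open end over the blue catch box and the rod under its front close behind the stop edge; let go. Then take the orange tab at its tail and raise the tail, the front rod staying on the deck against the stop edge, until all four blanks have slid into the box. Lower the tray level onto the deck again and let go, leaving the pen pot, jar and sanding block where they stand.

Things in the scene. Friction and masses are not known exactly. Their poses are not given: they have to be found in the camera images.
- tray_bar (a point): Centre of the tray's orange cross bar, the carrying grip: flat, 10 mm thick (x), 130 mm long (y), 18 mm tall, on two uprights over the middle of the tray, 98 mm above the level on which the tray stands; about 40 mm is free between the blanks and the bar. x points from the tray's open end to its tail, z up; all tray points share these axes. The loaded tray balances near the bar.
- tray_tab (a point): Grip point on the orange tab at the tray's tail: an upright plate 10 mm thick (y), 43 mm long (x), 55 mm tall, behind the middle of the tail wall, whose outer face is 23 mm in -x of this point. The point is on the tray's centre line, 60 mm above the standing level, 18 mm below the tab's top; from the rod's centre 168 mm in +x, 53 mm in +z.
- tray_rod (a point): Centre of the round dark steel rod (14 mm diameter, 120 mm along y) under the tray's floor near the open end: its front foot, and the line about which it tips. It is 7 mm above the standing level; from here tray_bar is 60 mm in +x and 91 mm up, and the open lip 35 mm in -x. The rear foot is a rubber bar 120 mm in +x.
- tray: The bare aluminium tray, 180 mm long (x), 130 mm wide (y), 0.3 to 0.46 kg empty; origin at the standing level straight below the rod's centre, axes as tray_bar. Its floor's top is 27 mm above the standing level, its side and tail walls reach 53 mm, and the end at -x is open, with no wall.
- rest_line (a point): Where the rod's centre lies when the rod touches both deck and stop edge, at mid-width; 7 mm above the deck. Fixed station: wooden deck 66 mm high, 192 long (x), 170 wide, and at its -x end a blue stop edge rising 9 mm above it, the rear wall of the catch box. x points from box to deck, z up; the tray goes on with its x along this x. A rod set a few mm behind the stop slides up to it on tipping.
- box_in (a point): Centre of the blue catch box's inner floor, 6 mm above the bench. Inside 132 mm (x) by 180 mm (y); rear (stop) and side walls 75 mm high, the wall furthest from the deck 110 mm. Axes as rest_line. Blanks slide off the tray at 13 to 20 degrees of tilt; 45 degrees empties it, and the tray still clears the stop edge.
- pen_pot: Loose terracotta pot 84 mm across, 85 mm tall, with pens standing to 135 mm; leave alone. Origin at its base.
- jar: Loose amber glass jar with a steel cap, 60 mm across, 75 mm tall; leave alone. Origin at its base.
- sanding_block: Loose cork sanding block 60 x 120 x 33 mm; leave alone. Origin at its base.
- blank1_mid (a point): Centre of a loose dark brown wood handle blank, 62 x 28 x 22 mm, lacquered, 30 to 65 g, lying on the tray.
- blank1: The same dark brown wood blank; origin at the centre of its underside.
- blank2_mid (a point): Centre of a loose pale wood handle blank, 62 x 28 x 22 mm, lacquered, 30 to 65 g, lying on the tray.
- blank2: The same pale wood blank; origin at the centre of its underside.
- blank3_mid (a point): Centre of a loose reddish brown handle blank, 62 x 28 x 22 mm, lacquered, 30 to 65 g, lying on the tray.
- blank3: The same reddish brown blank; origin at the centre of its underside.
- blank4_mid (a point): Centre of a loose mid-brown wood handle blank, 62 x 28 x 22 mm, lacquered, 30 to 65 g, lying on the tray.
- blank4: The same mid-brown wood blank; origin at the centre of its underside.
Mind the look-alikes: they are no part of the job. Leave any green or turquoise look-alike of the blank4 alone.

How it is judged:
On the way, in this order (a step that is already met when the one before it is completed fails the run):
1. the loaded tray stands level on the deck with its rod behind the stop edge and is let go, all blanks still on it (distance between tray_rod and rest_line below 0.022 m and angle between tray_rod's own z axis and vertical below 0.05 rad and angle between the x axis of tray_rod and the x axis of rest_line, either way round below 0.15 rad and x of tray_bar in the frame of rest_line above 0 m and linear speed of tray below 0.02 m/s and contact force between the fingers and tray below 0.1 N and x of blank1_mid in the frame of tray_rod between -0.035 and 0.142 m and z of blank1_mid in the frame of tray_rod between 0.02 and 0.06 m and x of blank2_mid in the frame of tray_rod between -0.035 and 0.142 m and z of blank2_mid in the frame of tray_rod between 0.02 and 0.06 m and x of blank3_mid in the frame of tray_rod between -0.035 and 0.142 m and z of blank3_mid in the frame of tray_rod between 0.02 and 0.06 m and x of blank4_mid in the frame of tray_rod between -0.035 and 0.142 m and z of blank4_mid in the frame of tray_rod between 0.02 and 0.06 m), for 0.2 s.
2. the tail is raised at its tab while the rod stays at the stop edge (angle between tray_rod's own z axis and vertical above 0.15 rad and distance between the grasp point and tray_tab below 0.05 m and distance between tray_rod and rest_line below 0.03 m).
At the end, for the whole second after the job is handed in: All four blanks lie at rest in the catch box (centres inside its walls and below 65 mm over its floor); the tray stands level (within 0.05 rad) on the deck, released and at rest, its rod within 22 mm of the rest line's centre, square to it within 0.15 rad, its lip over the box (distance between tray_rod and rest_line below 0.022 m and angle between tray_rod's own z axis and vertical below 0.05 rad and angle between the x axis of tray_rod and the x axis of rest_line, either way round below 0.15 rad and x of tray_bar in the frame of rest_line above 0 m and linear speed of tray below 0.02 m/s and contact force between the fingers and tray below 0.1 N and x of blank1_mid in the frame of box_in between -0.066 and 0.066 m and y of blank1_mid in the frame of box_in between -0.09 and 0.09 m and z of each of blank1_mid, blank2_mid, blank3_mid, blank4_mid in the frame of box_in below 0.065 m and linear speed of each of blank1, blank2, blank3, blank4 below 0.03 m/s and x of blank2_mid in the frame of box_in between -0.066 and 0.066 m and y of blank2_mid in the frame of box_in between -0.09 and 0.09 m and x of blank3_mid in the frame of box_in between -0.066 and 0.066 m and y of blank3_mid in the frame of box_in between -0.09 and 0.09 m and x of blank4_mid in the frame of box_in between -0.066 and 0.066 m and y of blank4_mid in the frame of box_in between -0.09 and 0.09 m); the robot touches nothing.
It fails at once if the tray is tipped by more than 20 degrees while its rod is over 40 mm from its place at the stop edge (angle between tray_rod's own z axis and vertical above 0.35 rad and distance between tray_rod and rest_line above 0.04 m).
It fails at once if the pen pot is moved by more than 20 mm (distance of pen_pot from where it was at the start of the episode above 0.02 m).
It fails at once if the jar is moved by more than 20 mm (distance of jar from where it was at the start of the episode above 0.02 m).
It fails at once if the sanding block is moved by more than 20 mm (distance of sanding_block from where it was at the start of the episode above 0.02 m).
It also fails if it takes over 67 s, if anything falls off the work surface, if the arm or the gripper's body presses on something with over 40 N, if the wrist force passes 120 N, or if a joint passes its speed limit or range.

### The arm

A 6-joint arm with a two-finger parallel gripper is mounted at the origin on the work surface. World frame = base frame: x ahead of the robot, y to its left, z up, the work surface at z = 0. Lengths are in m, angles in rad, forces in N, time in s.
With the tool pointing down it reaches from about 0.35 to 0.85 m from the base axis. Payload 8.1 kg.
Tool frame: the origin (TCP) lies between the finger pads; the fingertips stand 17 mm ahead of it and the grasp point (between the pads) lies 2 mm behind it; z points along the fingers, y is the direction in which the jaws open and shut (so a half turn about z gives the same grasp; the last joint's range is limited). The gripper opens to 93 mm and grips with 3 to 60 N. Pads are 15 mm wide; open, the fingers measure 128 mm over their backs; the gripper's body (75 mm by 188 mm) begins 65 mm behind the grasp point.
Start: joints at [-1.298, 0.13, 1.488, -0, 1.523, -0.085], TCP at [0.21, -0.562, 0.236] pointing down, gripper open.
Joint ranges: [-2.96, 2.96], [-0.89, 2.26], [0.02, 2.5], [-1.34, 4.48], [0, 2.73], [-2.66, 2.66]. Speed limits (rad/s): [2.39, 2.39, 2.79, 3.14, 3.14, 3.14].

### API

Orientations are given as a 3x3 rotation matrix whose columns are the frame's x, y, z axes.
In Python, from rig import ctrl, eyes gives the robot as it stands. The module is installed in compiled form; this text tells all that it offers.
- The arm moves only by the tool send_rows, never from a script. Its argument "moves" is one flat list of numbers, 7 for each row, row after row: the shift along the world's x, y, z in cm, then the turn, a rotation vector about the world's x, y, z in degrees, then the gripper's target within -1 to 1 (shut at 1, half-way at 0, fully open at -1). A call has 1 to 20 rows; each row is the pose to reach, as a shift and turn from the pose measured when the call began; what a row does not reach only later rows make up. A row lasts 1/10 s, in which the tool goes at most 50 mm and 8.59 degrees, less where a joint would pass 70% of its speed; a pose out of reach is approached as far as the arm can. A call with a gripper value outside its range is refused whole. The fingers move at their own pace and stop on an object; the grip force is fixed at half the most. Time passes only in rows, so rows that repeat a pose let the fingers close. It gives the time, the measured TCP pose, the force and the opening at its end, in the units of the state.
- ctrl.get_obs(): the state, without advancing time (a new reading comes with each control period).
- eyes.get_image(name): name is "side" or "top"; returns a dict with "frame" (480x640x3 uint8, blue, green, red), "intrinsics" (3x3 intrinsics, pixels), "extrinsics" (4x4, takes a point from camera to world coordinates). Camera axes: x right, y down, z forward; pixel columns grow to the right and rows downward; lengths in m; the calibration is good to about 2 mm. A picture is of the moment at which its call begins. There is no depth.
- ctrl.hand_in(): hands the job in, once; it reports no verdict.
The state is a dict: "time": time; "joint_positions": joint angles; "joint_vel": joint speeds; "effort": joint torques, N m; "position": TCP position; "tool_rot": TCP orientation; "wrist_force": force on the tool from outside, world axes, zero at the start; "wrist_torque": the same for the moment, N m; "opening": opening from 0.0 (shut) to 1.0 (fully open).
Only numpy, scipy, OpenCV 4.12 (cv2) and the standard library are available. Lean on these libraries where they do the work, as an engineer would, in place of code of your own. Each camera call takes 0.05 s, during which the arm holds its last target.

## Working session

There is one attempt and no reset: what is moved stays moved. The work goes in short steps, Python scripts to look and compute and a tool call to move; the robot and the scene stay as the last step left them, time stands still between calls to the robot, and variables do not carry over. Pictures are saved under pics/ and viewed, and the job is handed in when it is done.

Besides the shell and the picture viewer there is one more tool, called after "Call:" by a JSON object that holds its "name" and its "arguments". send_rows: Moves the arm, as the interface text tells. Its arguments: {"type":"object","properties":{"moves":{"type":"array","items":{"type":"number"}}},"required":["moves"]}

```bash
mkdir -p pics; cat > h.py <<'E'
import numpy as np, cv2
from rig import ctrl, eyes
def grab(n,tag):
    d=eyes.get_image(n); cv2.imwrite(f'pics/{n}_{tag}.png',d['frame']); np.savez(f'pics/{n}_{tag}.npz',K=d['intrinsics'],E=d['extrinsics'],f=d['frame']); return d
def load(n,tag):
    z=np.load(f'pics/{n}_{tag}.npz'); return z['K'],z['E'],z['f']
def ray(K,E,u,v):
    d=E[:3,:3]@np.linalg.inv(K)@np.array([u,v,1.]); return E[:3,3],d/np.linalg.norm(d)
def onz(K,E,u,v,z):
    o,d=ray(K,E,u,v); return o+d*(z-o[2])/d[2]
def proj(K,E,p):
    q=E[:3,:3].T@(np.asarray(p)-E[:3,3]); q=K@q; return q[:2]/q[2]
def tri(a,b):
    (o1,d1),(o2,d2)=a,b
    A=np.array([d1,-d2]).T; s=np.linalg.lstsq(A,o2-o1,rcond=None)[0]
    p,q=o1+d1*s[0],o2+d2*s[1]; return (p+q)/2,np.linalg.norm(p-q)
E
python3 - <<'E'
from h import *
for n in('side','top'):
    d=grab(n,'0'); print(n,d['intrinsics'].round(1).tolist(),d['extrinsics'].round(3).tolist())
o=ctrl.get_obs(); print({k:np.round(v,3).tolist() for k,v in o.items()})
E
```

```text
side [[572.1, 0.0, 313.9], [0.0, 572.1, 246.3], [0.0, 0.0, 1.0]] [[0.909, -0.32, 0.266, 0.216], [-0.416, -0.688, 0.594, -0.79], [-0.007, -0.651, -0.759, 1.116], [0.0, 0.0, 0.0, 1.0]]
top [[599.5, 0.0, 317.3], [0.0, 599.5, 236.0], [0.0, 0.0, 1.0]] [[0.002, -0.995, 0.103, 0.418], [-1.0, -0.002, -0.001, 0.009], [0.001, -0.103, -0.995, 1.568], [0.0, 0.0, 0.0, 1.0]]
{'time': 0.1, 'joint_positions': [-1.298, 0.131, 1.489, -0.0, 1.523, -0.085], 'joint_vel': [0.0, -0.001, -0.003, -0.002, -0.0, 0.001], 'effort': [0.001, -56.134, -49.31, 0.077, 0.029, -0.0], 'position': [0.21, -0.562, 0.235], 'tool_rot': [[0.937, 0.35, -0.0], [0.35, -0.937, 0.002], [0.0, -0.002, -1.0]], 'wrist_force': [0.217, -0.287, 0.503], 'wrist_torque': [0.008, 0.021, -0.006], 'opening': 0.999}
```

View pics/side_0.png

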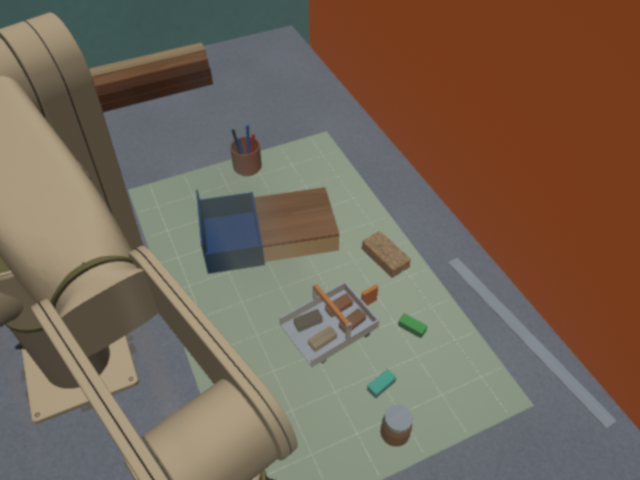

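View pics/top_0.png

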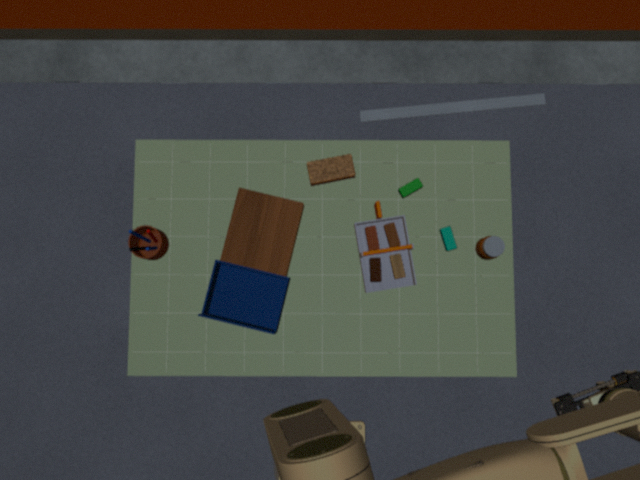

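The side view shows the box at (232,232), deck at (297,222), tray at (328,322), block at (386,253), pot at (246,150) and jar at (397,422). The top view shows the tray bar at (386,251), tab at (378,210), deck at (262,232) and box at (246,297). The green piece at (411,187) and turquoise piece at (448,238) are look-alikes lying outside the tray. Next I'll enlarge and measure.

```bash
cat > m.py <<'E'
from h import *
def blobs(f,lo,hi,amin=8):
    m=cv2.inRange(cv2.cvtColor(f,cv2.COLOR_BGR2HSV),lo,hi)
    n,l,s,c=cv2.connectedComponentsWithStats(m)
    out=[]
    for i in range(1,n):
        if s[i,4]>=amin:
            ys,xs=np.where(l==i); r=cv2.minAreaRect(np.c_[xs,ys].astype(np.float32)); out.append((s[i].tolist(),c[i].round(1).tolist(),cv2.boxPoints(r).round(1).tolist()))
    return out
E
python3 - <<'E'
from m import *
import sys
for n,roi in(('top',(340,180,170,130)),('side',(260,260,140,120))):
    K,E,f=load(n,'0'); x,y,w,h=roi
    g=np.zeros_like(f); g[y:y+h,x:x+w]=f[y:y+h,x:x+w]
    for b in blobs(g,(5,170,120),(18,255,255),15): print(n,b)
K,E,f=load('top','0')
c=cv2.resize(f[170:350,180:420],None,fx=3.3,fy=3.3,interpolation=cv2.INTER_CUBIC); cv2.imwrite('pics/c_top.png',c)
K,E,f=load('side','0')
c=cv2.resize(f[180:380,190:420],None,fx=3,fy=3,interpolation=cv2.INTER_CUBIC); cv2.imwrite('pics/c_side.png',c)
E
```

```text
top ([377, 202, 4, 14, 31], [378.5, 208.5], [[376.29998779296875, 202.10000610351562], [378.5, 201.8000030517578], [380.3999938964844, 214.89999389648438], [378.20001220703125, 215.3000030517578]])
top ([364, 245, 48, 10, 106], [387.4, 249.4], [[363.70001220703125, 252.1999969482422], [410.70001220703125, 244.39999389648438], [411.1000061035156, 246.60000610351562], [364.1000061035156, 254.5]])
```

```bash
sleep 1
```

```text
(no output)
```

View pics/c_top.png

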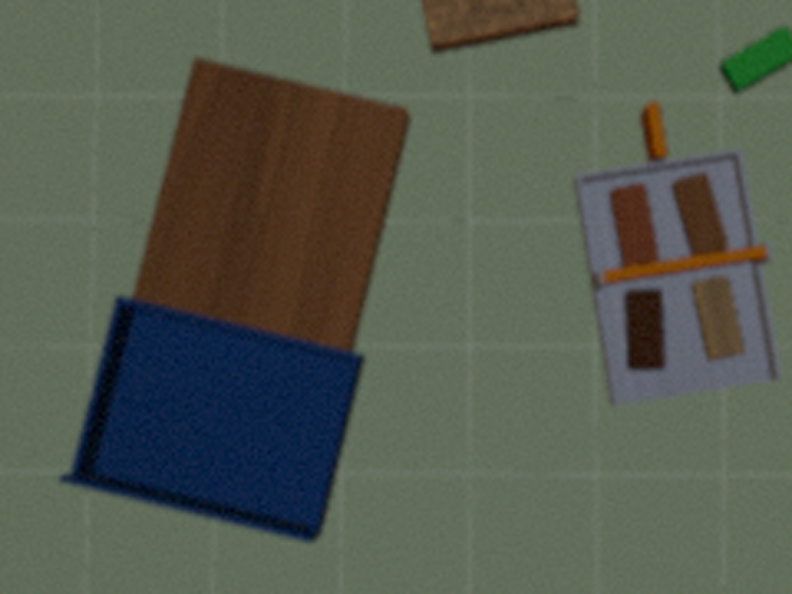

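View pics/c_side.png

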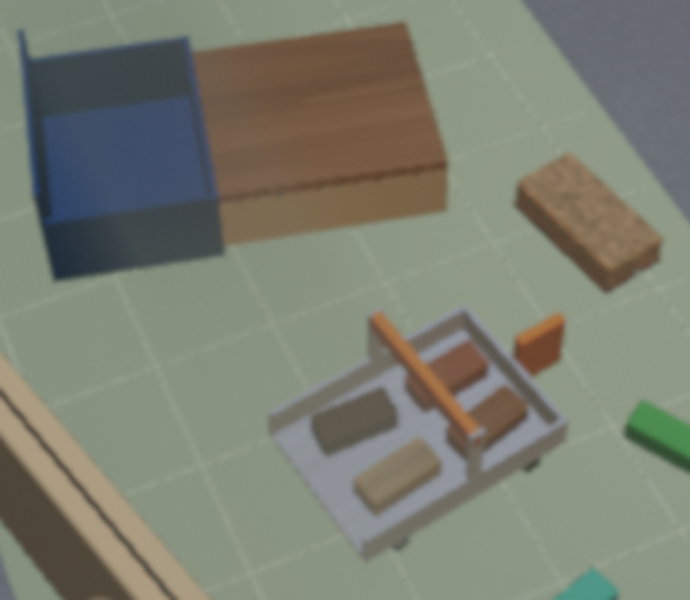

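```bash
python3 - <<'E'
from m import *
for n,roi in(('top',(350,190,75,80)),('side',(300,270,90,80))):
    K,E,f=load(n,'0'); x,y,w,h=roi
    g=np.zeros_like(f); g[y:y+h,x:x+w]=f[y:y+h,x:x+w]
    for b in blobs(g,(3,150,90),(20,255,255),15):
        print(n,b)
        if n=='top': 
            for z in(0.107,0.078): print(z,[onz(K,E,*p,z)[:2].round(4).tolist() for p in b[2]],onz(K,E,*b[1],z)[:2].round(4))
K,E,f=load('top','0')
# walls / tray outline & deck: from crop corners
cv=lambda u,v:((u+.5)/3.3-.5+180,(v+.5)/3.3-.5+170)
print('tray rim', [onz(K,E,*cv(*p),z)[:2].round(4).tolist() for p,z in (((577,176),.053),((740,153),.053),((775,378),.053),((612,404),.027))])
D=[onz(K,E,*cv(*p),.066)[:2] for p in ((195,58),(408,108),(352,352),(135,297))]
print('deck',np.round(D,4).tolist())
S=[onz(K,E,*cv(*p),.075)[:2] for p in ((118,297),(362,354),(315,540))]
print('box rear',np.round(S,4).tolist())
m=cv2.inRange(cv2.cvtColor(f,cv2.COLOR_BGR2HSV),(3,90,40),(18,255,160)); m[:, :200]=0;m[:,310:]=0;m[:185]=0;m[295:]=0
n,l,s,c=cv2.connectedComponentsWithStats(m); i=1+s[1:,4].argmax(); ys,xs=np.where(l==i); r=cv2.minAreaRect(np.c_[xs,ys].astype(np.float32)); print(s[i],r); bp=cv2.boxPoints(r); print('deck2',[onz(K,E,*p,.066)[:2].round(4).tolist() for p in bp])
# blue
m=cv2.inRange(cv2.cvtColor(f,cv2.COLOR_BGR2HSV),(100,120,20),(125,255,255)); m[:, :180]=0;m[:,310:]=0;m[:240]=0;m[350:]=0
ys,xs=np.where(m>0); r=cv2.minAreaRect(np.c_[xs,ys].astype(np.float32)); print('box',r,cv2.boxPoints(r))
E
```

```text
top ([376, 201, 6, 17, 62], [378.3, 208.9], [[374.8999938964844, 201.39999389648438], [378.79998779296875, 200.6999969482422], [381.5, 216.8000030517578], [377.6000061035156, 217.39999389648438]])
0.107 [[0.655, -0.1343], [0.6567, -0.1439], [0.6167, -0.1502], [0.6152, -0.1406]] [ 0.6363 -0.1425]
0.078 [[0.6597, -0.1371], [0.6615, -0.1469], [0.6207, -0.1534], [0.6191, -0.1436]] [ 0.6406 -0.1455]
top ([363, 245, 49, 10, 168], [387.2, 249.4], [[362.70001220703125, 250.6999969482422], [410.70001220703125, 243.6999969482422], [411.29998779296875, 247.8000030517578], [363.29998779296875, 254.8000030517578]])
0.107 [[0.5331, -0.1035], [0.5505, -0.2211], [0.5405, -0.2224], [0.523, -0.1049]] [ 0.5364 -0.1634]
0.078 [[0.5354, -0.1058], [0.5531, -0.2256], [0.5429, -0.227], [0.5251, -0.1072]] [ 0.5387 -0.1668]
side ([363, 286, 14, 12, 67], [369.4, 291.5], [[362.3999938964844, 292.8999938964844], [375.6000061035156, 285.3999938964844], [379.1000061035156, 291.3999938964844], [365.79998779296875, 299.0]])
tray rim [[0.608, -0.0872], [0.6262, -0.2132], [0.453, -0.2377], [0.4332, -0.1152]]
deck [[0.6972, 0.2072], [0.6587, 0.0431], [0.4716, 0.0847], [0.513, 0.2499]]
box rear [[0.5124, 0.2613], [0.4698, 0.0767], [0.3312, 0.1108]]
[ 221  188   83   88 5022] ((261.9295349121094, 231.23892211914062), (67.79315948486328, 74.85445404052734), 13.706960678100586)
deck2 [[0.5132, 0.251], [0.6981, 0.2094], [0.6573, 0.042], [0.4733, 0.0855]]
box ((244.50003051757812, 296.5000305175781), (77.36885833740234, 57.96601104736328), 14.03624439239502) [[199.94121 315.23532]
 [214.00005 259.00003]
 [289.05884 277.76474]
 [275.      334.00003]]
```

The crops confirm the layout. The tray's open lip faces the robot, its bar runs from (363,253) to (411,246), its tab is at (378,209), and four blanks lie on it. The only cross bar on a tray is this one. The green and turquoise pieces are outside the tray and won't be touched. A cross-check in the side view comes first.

```bash
python3 - <<'E'
from h import *
K,E,f=load('side','0')
im=f.copy()
def fr(o,yaw):
    a=np.radians(yaw); x=np.array([np.cos(a),np.sin(a),0]);y=np.array([-x[1],x[0],0]); return lambda p:np.array(o)+x*p[0]+y*p[1]+np.array([0,0,p[2]])
b=np.array([.5367,-.163]); a=np.radians(8.7); r=b-.06*np.array([np.cos(a),np.sin(a)])
T=fr([*r,0],8.7); S=fr([.4985,.1664,.066],-13)
P=[T((.06,s*.065,.107)) for s in(1,-1)]+[T((.168-.0015,0,.078)),T((-.035,.065,.027)),T((-.035,-.065,.027)),T((.145,.065,.053)),T((.145,-.065,.053))]
P+=[S((x,y,0)) for x in(-.007,.185) for y in(.085,-.085)]
big=cv2.resize(im[180:380,190:420],None,fx=3.4,fy=3,interpolation=cv2.INTER_CUBIC)
for p in P:
    u=proj(K,E,p); cv2.circle(big,(int((u[0]+.5-190)*3.4),int((u[1]+.5-180)*3)),3,(255,255,0),-1)
cv2.imwrite('pics/chk.png',big); print(r)
E
```

```text
[ 0.47739037 -0.17207565]
```

View pics/chk.png

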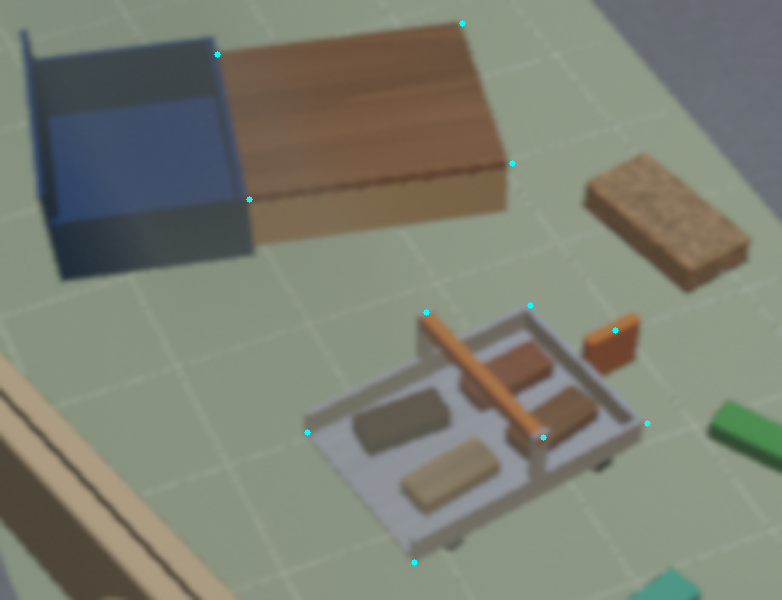

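Call:
{"name": "send_rows", "arguments": {"moves": [1.2,1.5,0,0,0,2.8,-1,3.5,4.3,0,0,0,8.4,-1,5.8,7.1,0,0,0,14,-1,8.2,10,0,0,0,19.6,-1,10.5,12.8,0,0,0,25.2,-1,12.9,15.7,0,0,0,30.8,-1,15.2,18.5,0,0,0,36.4,-1,17.5,21.4,0,0,0,42,-1,19.9,24.2,0,0,0,47.6,-1,22.2,27.1,0,0,0,53.2,-1,24.5,29.9,0,0,0,58.8,-1,26.9,32.8,0,0,0,64.4,-1,29.2,35.6,0,0,0,70,-1,31.5,38.5,0,0,0,75.6,-1,32.7,39.9,0,0,0,78.2,-1,32.7,39.9,0,0,0,78.2,-1,32.7,39.9,0,0,0,78.2,-1]}}

```text
time: 1.8
position: [0.5366, -0.1617, 0.2343]
tool_rot: [[-0.153, 0.988, -0.003], [0.988, 0.153, 0.0], [0.0, -0.003, -1.0]]
wrist_force: [0.1, -0.6, -0.0]
opening: 0.998
```

The projected points land on the tray and deck corners in the side view to about 1 px. Descending over the bar now.

Call:
{"name": "send_rows", "arguments": {"moves": [0,0,-1,0,0,0,-1,0,-0.1,-3,0,0,0,-1,0,-0.1,-5,0,0,0,-1,0,-0.1,-7,0,0,0,-1,0,-0.1,-9,0,0,0,-1,0,-0.1,-11,0,0,0,-1,0,-0.1,-12.5,0,0,0,-1,0,-0.1,-13.4,0,0,0,-1,0,-0.1,-13.8,0,0,0,-1,0,-0.1,-13.8,0,0,0,-1,0,-0.1,-13.8,0,0,0,-1]}}

```text
time: 2.9
position: [0.5372, -0.1631, 0.0972]
tool_rot: [[-0.152, 0.988, -0.001], [0.988, 0.152, -0.001], [-0.0, -0.001, -1.0]]
wrist_force: [0.4, -0.5, 0.0]
opening: 0.997
```

```bash
python3 - <<'E'
from h import *
d=grab('side','1'); cv2.imwrite('pics/s1.png',cv2.resize(d['frame'][220:380,250:450],None,fx=4,fy=3.7)); 
d=grab('top','1'); cv2.imwrite('pics/t1.png',cv2.resize(d['frame'][170:320,320:470],None,fx=4,fy=4)); 
o=ctrl.get_obs(); print(o['position'],o['wrist_force'])
E
```

```text
[ 0.53731035 -0.1629807   0.09736792] [0.00845067 0.1662725  0.72233954]
```

View pics/s1.png

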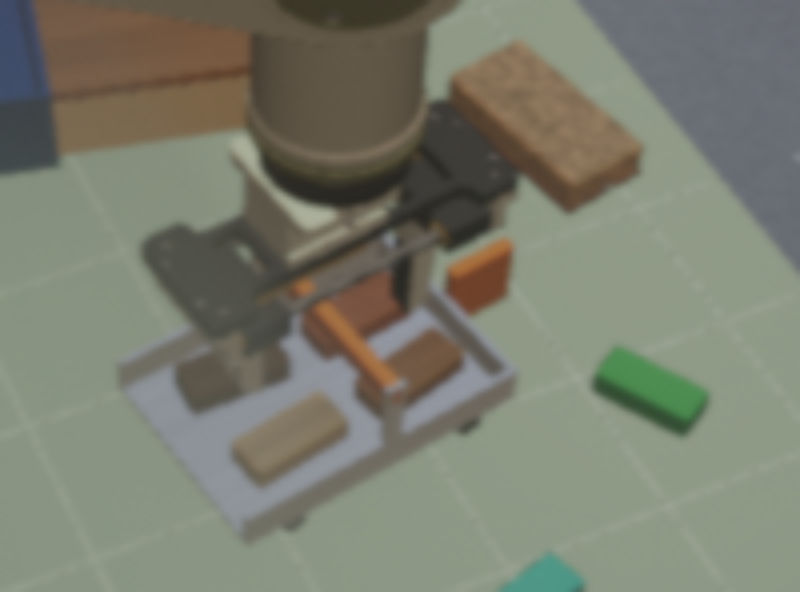

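View pics/t1.png

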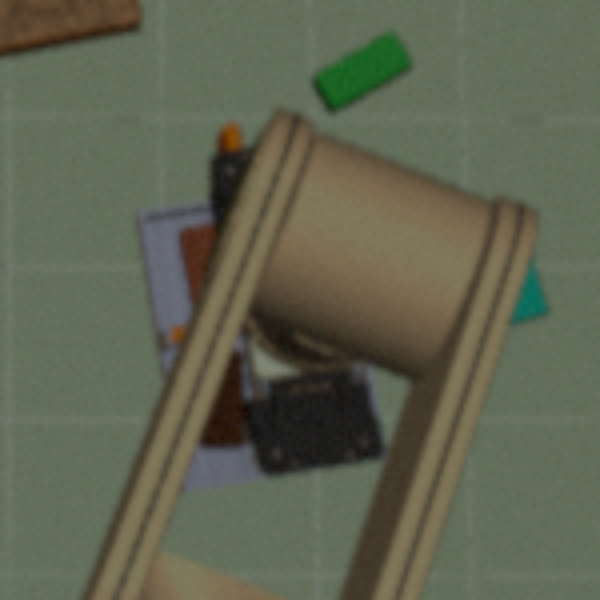

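The side crop shows the fingers straddling the bar around (330,310) in the crop, clear of the blanks. Closing now.

Call:
{"name": "send_rows", "arguments": {"moves": [0,0,0,0,0,0,0,0,0,0,0,0,0,0.4,0,0,0,0,0,0,0.7,0,0,0,0,0,0,0.8,0,0,0,0,0,0,1,0,0,0,0,0,0,1,0,0,0,0,0,0,1,0,0,0,0,0,0,1,0,0,0,0,0,0,1,0,0,0,0,0,0,1,0,0,0,0,0,0,1]}}

```text
time: 4.1
position: [0.5374, -0.163, 0.0974]
tool_rot: [[-0.153, 0.988, -0.001], [0.988, 0.153, -0.001], [-0.001, -0.001, -1.0]]
wrist_force: [-0.7, -0.4, -4.0]
opening: 0.106
```

Call:
{"name": "send_rows", "arguments": {"moves": [0,0,0.2,0,0,0,1,0,0,0.5,0,0,0,1,0,0,1,0,0,0,1,0,0,1.6,0,0,0,1,0,0,2.3,0,0,0,1,0,0,2.8,0,0,0,1,0,0,3,0,0,0,1,0,0,3,0,0,0,1,0,0,3,0,0,0,1]}}

```text
time: 5.0
position: [0.5373, -0.163, 0.1273]
tool_rot: [[-0.153, 0.988, -0.001], [0.988, 0.153, -0.001], [-0.0, -0.001, -1.0]]
wrist_force: [-1.1, 0.6, -5.3]
opening: 0.107
```

```bash
python3 - <<'E'
from h import *
d=grab('side','2'); cv2.imwrite('pics/s2.png',cv2.resize(d['frame'][220:380,250:450],None,fx=4,fy=3.7)); 
o=ctrl.get_obs(); print(o['position'],o['wrist_force'],o['wrist_torque'],o['opening'])
E
```

```text
[ 0.53718527 -0.16290056  0.12707234] [ 0.38763318  0.39615832 -6.26325331] [-0.01061421 -0.0714373  -0.0124651 ] 0.10480060225240459
```

View pics/s2.png

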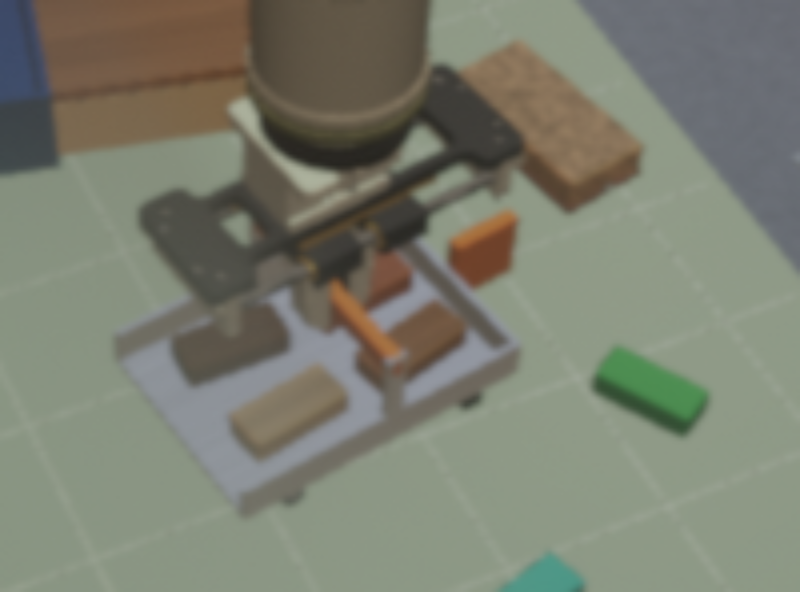

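The tray is lifted level: bar gripped, rods clear, weight about 6 N, and all four blanks in place. Next I raise it and carry it.

Call:
{"name": "send_rows", "arguments": {"moves": [0,0,0.3,0,0,0,1,0,0,0.9,0,0,0,1,0,0,1.8,0,0,0,1,0,0,2.8,0,0,0,1,0,0,3.8,0,0,0,1,0,0,4.8,0,0,0,1,0,0,5.8,0,0,0,1,0,0,6.8,0,0,0,1,0,0,7.7,0,0,0,1,0,0,8.4,0,0,0,1,0,0,8.8,0,0,0,1,0,0,9,0,0,0,1,0,0,9,0,0,0,1]}}

```text
time: 6.35
position: [0.5372, -0.1629, 0.2171]
tool_rot: [[-0.153, 0.988, -0.001], [0.988, 0.153, -0.0], [-0.0, -0.001, -1.0]]
wrist_force: [-0.5, 0.2, -5.5]
opening: 0.104
```

Call:
{"name": "send_rows", "arguments": {"moves": [0,0.2,0,0,0,-0.1,1,0,0.7,0,0,0,-0.5,1,0.1,1.6,0,0,0,-1.1,1,0.2,3,0,0,0,-2.1,1,0.3,4.8,0,0,0,-3.3,1,0.5,6.8,0,0,0,-4.7,1,0.6,8.9,0,0,0,-6.2,1,0.8,11,0,0,0,-7.6,1,1,13.1,0,0,0,-9.1,1,1.1,15.2,0,0,0,-10.5,1,1.3,17.3,0,0,0,-12,1,1.4,19.4,0,0,0,-13.4,1,1.6,21.5,0,0,0,-14.9,1,1.7,23.6,0,0,0,-16.3,1,1.9,25.6,0,0,0,-17.7,1,2,27.5,0,0,0,-19,1,2.1,29,0,0,0,-20.1,1,2.2,30.2,0,0,0,-20.9,1,2.3,31,0,0,0,-21.5,1,2.3,31.5,0,0,0,-21.8,1]}}

```text
time: 8.35
position: [0.5599, 0.1531, 0.2169]
tool_rot: [[0.225, 0.974, -0.002], [0.974, -0.225, 0.0], [-0.0, -0.002, -1.0]]
wrist_force: [-0.2, -0.6, -6.4]
opening: 0.101
```

Call:
{"name": "send_rows", "arguments": {"moves": [0,0,0,0,0,0,1,0,0,0,0,0,0,1,0,0,0,0,0,0,1]}}

```text
time: 8.65
position: [0.5599, 0.1526, 0.2169]
tool_rot: [[0.225, 0.974, -0.002], [0.974, -0.225, -0.0], [-0.001, -0.002, -1.0]]
wrist_force: [0.1, -0.2, -5.8]
opening: 0.106
```

```bash
python3 - <<'E'
from h import *
d=grab('side','3'); cv2.imwrite('pics/s3.png',cv2.resize(d['frame'][150:310,170:370],None,fx=4,fy=3.7)); 
d=grab('top','3'); cv2.imwrite('pics/t3.png',cv2.resize(d['frame'][170:350,190:370],None,fx=3.3,fy=3.3)); 
o=ctrl.get_obs(); print(o['position'],o['tool_rot'].round(4).tolist(),o['wrist_force'],o['wrist_torque'],o['opening'],o['joint_positions'])
E
```

```text
[0.56001781 0.1526043  0.21693726] [[0.2256, 0.9742, -0.0017], [0.9742, -0.2256, -0.0], [-0.0004, -0.0016, -1.0]] [-5.16459738e-01 -2.96121502e-03 -5.66324496e+00] [-0.04314772 -0.0006692  -0.01114986] 0.10536633654553157 [1.77537041e-01 8.84206287e-02 1.56738367e+00 2.87262939e-04
 1.48745003e+00 4.05088763e-01]
```

View pics/s3.png

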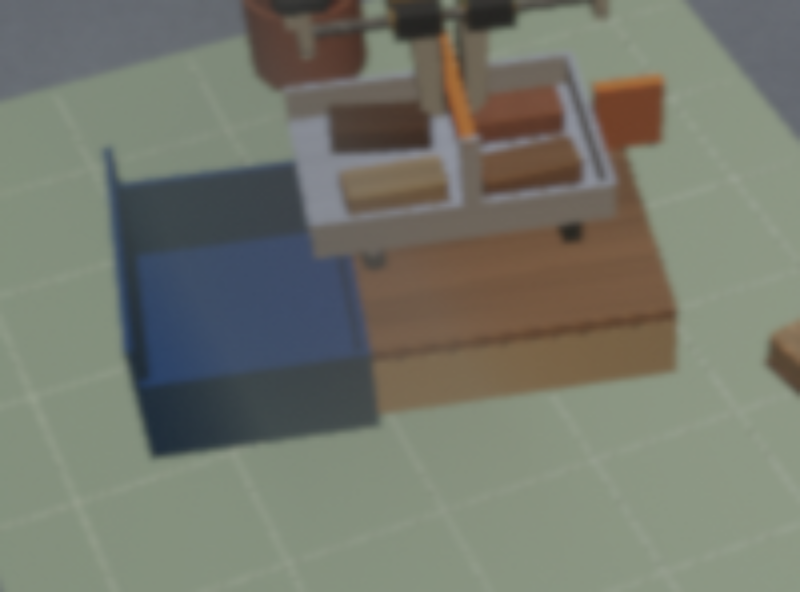

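View pics/t3.png

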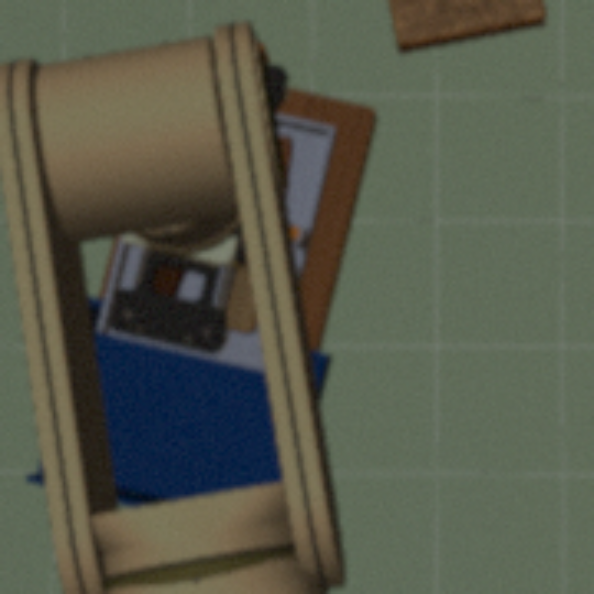

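The tray hangs level over the deck, with its rod just behind the stop in the side view. I'll lower it slowly with a 2 mm margin behind the stop.

Call:
{"name": "send_rows", "arguments": {"moves": [0.1,0,-0.3,0,0,0,1,0.2,-0.1,-1,0,0,0,1,0.2,-0.1,-1.8,0,0,0,1,0.2,-0.1,-2.6,0,0,0,1,0.2,-0.1,-3.3,0,0,0,1,0.2,-0.1,-3.9,0,0,0,1,0.2,-0.1,-4.3,0,0,0,1,0.2,-0.1,-4.6,0,0,0,1,0.2,-0.1,-4.8,0,0,0,1,0.2,-0.1,-5,0,0,0,1,0.2,-0.1,-5,0,0,0,1,0.2,-0.1,-5,0,0,0,1]}}

```text
time: 9.95
position: [0.5621, 0.1516, 0.1672]
tool_rot: [[0.226, 0.974, -0.001], [0.974, -0.226, 0.0], [-0.0, -0.001, -1.0]]
wrist_force: [-0.1, -0.5, -6.3]
opening: 0.099
```

Call:
{"name": "send_rows", "arguments": {"moves": [0,0,-0.1,0,0,0,1,0,0,-0.2,0,0,0,1,0,0,-0.3,0,0,0,1,0,0,-0.35,0,0,0,1,0,0,-0.35,0,0,0,1,0,0,-0.35,0,0,0,1]}}

```text
time: 10.55
position: [0.5621, 0.1516, 0.1637]
tool_rot: [[0.226, 0.974, -0.001], [0.974, -0.226, 0.0], [-0.0, -0.001, -1.0]]
wrist_force: [0.5, -0.0, -6.1]
opening: 0.105
```

```bash
python3 - <<'E'
from h import *
d=grab('side','4'); cv2.imwrite('pics/s4.png',cv2.resize(d['frame'][150:310,170:370],None,fx=4,fy=3.7)); 
o=ctrl.get_obs(); print(o['position'],o['wrist_force'],o['wrist_torque'])
E
```

```text
[0.56211706 0.15165259 0.16365313] [-0.20200487 -0.22526789 -4.93082154] [-0.04276225 -0.01744649  0.00543958]
```

View pics/s4.png

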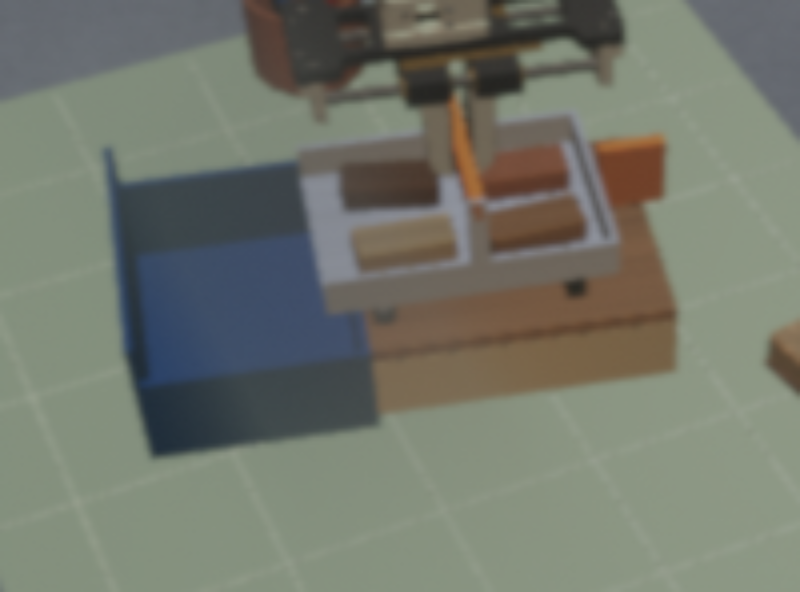

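The tray is hovering close to the deck with the load still on the wrist. A little lower.

Call:
{"name": "send_rows", "arguments": {"moves": [0,0,-0.05,0,0,0,1,0,0,-0.1,0,0,0,1,0,0,-0.1,0,0,0,1,0,0,-0.1,0,0,0,1]}}

```text
time: 11.0
position: [0.5621, 0.1517, 0.1634]
tool_rot: [[0.226, 0.974, -0.001], [0.974, -0.226, 0.0], [-0.0, -0.001, -1.0]]
wrist_force: [-5.9, -0.8, 3.0]
opening: 0.101
```

```bash
python3 - <<'E'
from rig import ctrl
o=ctrl.get_obs(); print(o['position'],o['wrist_force'],o['wrist_torque'])
E
```

```text
[0.56212107 0.15167124 0.16342976] [-5.93025348 -0.76836221  2.98127422] [-0.20616742  0.81753567  0.01089008]
```

Contact came at the expected height. Releasing, then straight up.

Call:
{"name": "send_rows", "arguments": {"moves": [0,0,0,0,0,0,0.7,0,0,0,0,0,0,0.4,0,0,0,0,0,0,0,0,0,0,0,0,0,-0.5,0,0,0,0,0,0,-1,0,0,0,0,0,0,-1,0,0,0,0,0,0,-1,0,0,0,0,0,0,-1,0,0,0,0,0,0,-1,0,0,0,0,0,0,-1]}}

```text
time: 12.0
position: [0.5621, 0.1517, 0.1634]
tool_rot: [[0.226, 0.974, -0.001], [0.974, -0.226, 0.0], [-0.0, -0.001, -1.0]]
wrist_force: [-0.5, 0.2, 0.5]
opening: 0.877
```

Call:
{"name": "send_rows", "arguments": {"moves": [0,0,0.5,0,0,0,-1,0,0,2,0,0,0,-1,0,0,4,0,0,0,-1,0,0,6,0,0,0,-1,0,0,8,0,0,0,-1,0,0,10,0,0,0,-1,0,0,12,0,0,0,-1,0,0,13,0,0,0,-1,0,0,13,0,0,0,-1]}}

```text
time: 12.9
position: [0.5631, 0.1519, 0.2963]
tool_rot: [[0.225, 0.974, 0.003], [0.974, -0.225, 0.001], [0.002, 0.003, -1.0]]
wrist_force: [-0.4, 0.1, 0.7]
opening: 0.996
```

```bash
python3 - <<'E'
from h import *
d=grab('side','5'); cv2.imwrite('pics/s5.png',cv2.resize(d['frame'][130:290,180:380],None,fx=4,fy=3.7)); 
o=ctrl.get_obs(); print(o['position'],o['wrist_force'],o['joint_positions'])
E
```

```text
[0.56256571 0.15175972 0.29450485] [ 0.34230544  0.13055639 -0.73577776] [1.75332360e-01 6.55085049e-02 1.45093793e+00 2.82424036e-04
 1.62425286e+00 4.02860284e-01]
```

View pics/s5.png

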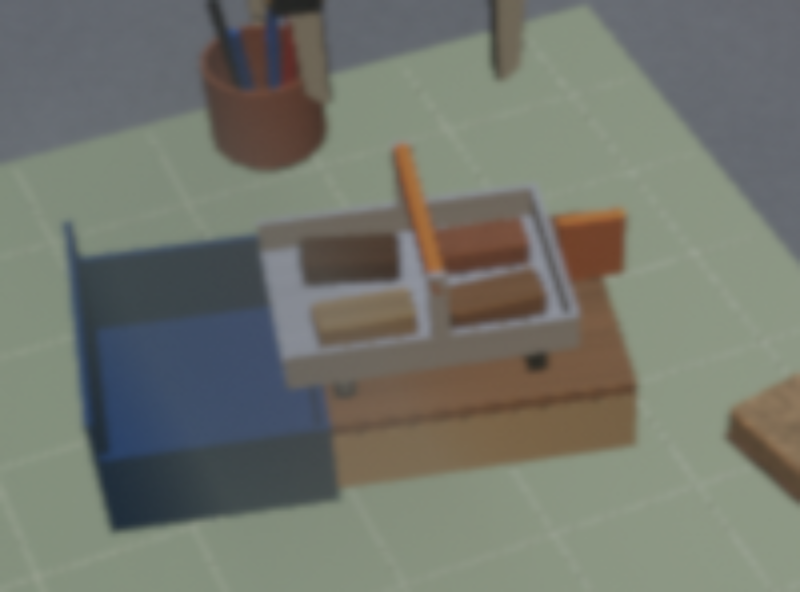

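The tray stands level on the deck with all four blanks on it and is released. Next I measure the bar and tab before gripping the tab.

```bash
python3 - <<'E'
from m import *
K,E,f=load('side','5')
g=np.zeros_like(f); g[160:210,270:345]=f[160:210,270:345]
m=cv2.inRange(cv2.cvtColor(g,cv2.COLOR_BGR2HSV),(3,140,70),(20,255,255))
n,l,s,c=cv2.connectedComponentsWithStats(m)
for i in range(1,n):
    if s[i,4]>15: print(s[i],c[i])
im=f.copy()
def fr(o,yaw):
    a=np.radians(yaw); x=np.array([np.cos(a),np.sin(a),0]);y=np.array([-x[1],x[0],0]); return lambda p:np.array(o)+x*p[0]+y*p[1]+np.array([0,0,p[2]])
a=np.radians(-13.05); r=np.array([.5621,.1516])-.06*np.array([np.cos(a),np.sin(a)])
print('rod',r)
T=fr([*r,.066],-13.05)
P=[T((.06,s*.065,.107)) for s in(1,-1)]+[T((.145,.005*s,.078)) for s in (1,-1)]+[T((.188,.005*s,.078)) for s in (1,-1)]+[T((.188,-.005,.023)),T((-.035,.065,.053)),T((-.035,-.065,.053)),T((.145,.065,.053)),T((.145,-.065,.053)),T((0,-.06,.007))]
print('tab',T((.168,0,.060)))
x0,y0=235,150
big=cv2.resize(im[y0:y0+110,x0:x0+120],None,fx=6,fy=5.4,interpolation=cv2.INTER_CUBIC)
for p in P:
    u=proj(K,E,p); cv2.circle(big,(int((u[0]+.5-x0)*6),int((u[1]+.5-y0)*5.4)),2,(255,255,0),-1)
cv2.imwrite('pics/chk5.png',big)
E
```

```text
[279 170  13  33 120] [284.41666667 187.29166667]
[319 187  16  19 226] [327.36725664 195.24336283]
rod [0.5036496  0.16514808]
tab [0.66731073 0.12721346 0.126     ]
```

View pics/chk5.png

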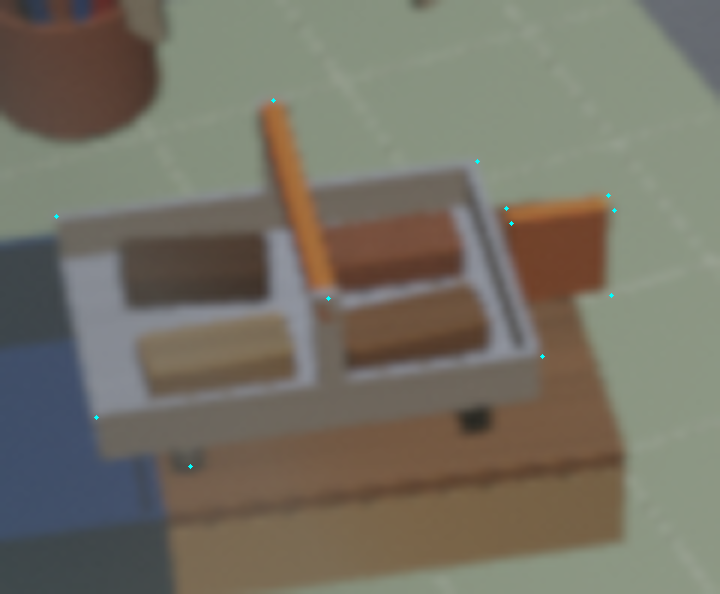

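The predicted tray points coincide with the picture to about 1 px. That puts the rod at (0.504, 0.165), about 5 mm behind the rest line, and the tab at (0.667, 0.127, 0.126). I go over the tab with the jaws turned by 90°.

Call:
{"name": "send_rows", "arguments": {"moves": [0.3,-0.1,0,0,0,3,-1,1.2,-0.3,0,0,0,10,-1,2.1,-0.5,0,0,0,18,-1,3,-0.7,0,0,0,26,-1,3.9,-0.9,0,0,0,34,-1,4.8,-1.1,0,0,0,42,-1,5.7,-1.4,0,0,0,50,-1,6.6,-1.6,0,0,0,58,-1,7.5,-1.8,0,0,0,66,-1,8.5,-2,0,0,0,74,-1,9.5,-2.3,0,0,0,81,-1,10.1,-2.4,0,0,0,87,-1,10.5,-2.5,0,0,0,90,-1,10.5,-2.5,0,0,0,90,-1,10.5,-2.5,0,0,0,90,-1]}}

```text
time: 14.45
position: [0.6671, 0.1267, 0.2931]
tool_rot: [[-0.974, 0.227, -0.002], [0.227, 0.974, 0.001], [0.003, 0.0, -1.0]]
wrist_force: [0.1, -0.0, -0.3]
opening: 0.999
```

Call:
{"name": "send_rows", "arguments": {"moves": [0,0,-1,0,0,0,-1,0,0,-3,0,0,0,-1,0,0,-5,0,0,0,-1,0,0,-7.5,0,0,0,-1,0,0,-10,0,0,0,-1,0,0,-12,0,0,0,-1,0,0,-14,0,0,0,-1,0,0,-15.5,0,0,0,-1,0,0,-16.5,0,0,0,-1,0,0,-16.9,0,0,0,-1,0,0,-16.9,0,0,0,-1,0,0,-16.9,0,0,0,-1]}}

```text
time: 15.65
position: [0.6677, 0.1268, 0.1253]
tool_rot: [[-0.974, 0.227, -0.001], [0.227, 0.974, 0.001], [0.001, 0.001, -1.0]]
wrist_force: [0.2, 0.4, -0.2]
opening: 1.0
```

```bash
python3 - <<'E'
from h import *
d=grab('side','6'); cv2.imwrite('pics/s6.png',cv2.resize(d['frame'][130:290,200:400],None,fx=4,fy=3.7)); 
o=ctrl.get_obs(); print(o['position'],o['wrist_force'],o['joint_positions'])
E
```

```text
[0.66787153 0.12684084 0.12551139] [0.43745983 0.03263662 0.00485148] [ 1.11803330e-01  4.12135638e-01  1.35868028e+00  9.45717007e-04
  1.37111912e+00 -1.22983751e+00]
```

View pics/s6.png

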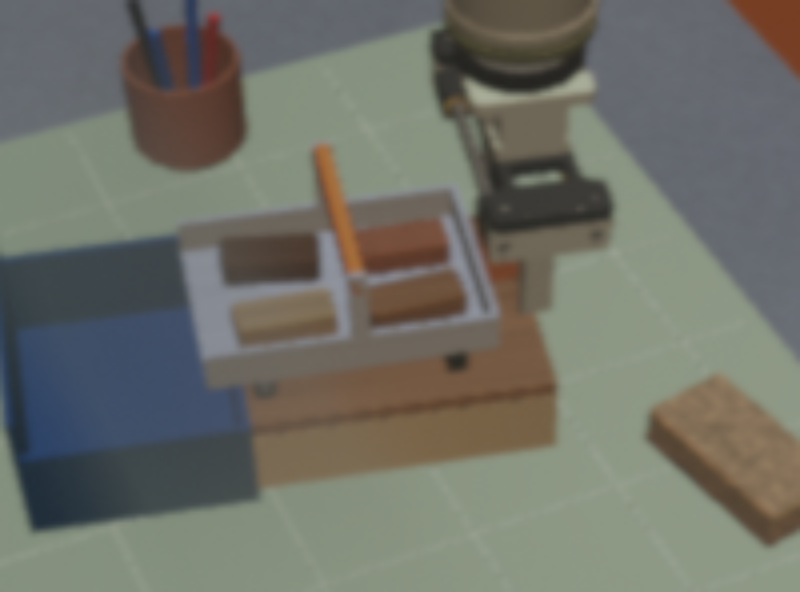

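The gripper is over the tab, with one finger at (538,285) in the crop on the near side. Closing now.

Call:
{"name": "send_rows", "arguments": {"moves": [0,0,0,0,0,0,0,0,0,0,0,0,0,0.4,0,0,0,0,0,0,0.7,0,0,0,0,0,0,0.8,0,0,0,0,0,0,1,0,0,0,0,0,0,1,0,0,0,0,0,0,1,0,0,0,0,0,0,1,0,0,0,0,0,0,1,0,0,0,0,0,0,1,0,0,0,0,0,0,1]}}

```text
time: 16.8
position: [0.6679, 0.127, 0.1255]
tool_rot: [[-0.974, 0.227, -0.0], [0.227, 0.974, 0.001], [0.001, 0.001, -1.0]]
wrist_force: [0.6, 2.0, 0.2]
opening: 0.106
```

```bash
python3 - <<'E'
from rig import ctrl
import numpy as np
from scipy.spatial.transform import Rotation as R
o=ctrl.get_obs(); p=o['position']; print(p,o['wrist_force'],o['opening'],o['tool_rot'].round(4).tolist())
a=np.radians(-13.05); x=np.array([np.cos(a),np.sin(a),0]); y=np.array([-x[1],x[0],0]); z=np.array([0,0,1.])
rod=np.array([.5036,.1651,.073]); rel=p-rod; print('rel',rel@x,rel@y,rel@z)
for t in list(range(0,46,2)):
    th=np.radians(t); r=R.from_rotvec(-th*y)
    slide=-x*min(.0055,.0055*t/8)
    d=r.apply(rel)-rel+slide
    print(t,(d*100).round(2),np.degrees(-th*y).round(1))
E
```

```text
[0.66794016 0.12703762 0.12549244] [0.63059623 1.98565911 0.16861254] 0.10604354298803696 [[-0.9738, 0.2274, -0.0003], [0.2274, 0.9738, 0.0012], [0.0005, 0.0011, -1.0]]
rel 0.16869034240179603 2.8859273928746876e-05 0.05249244063937859
0 [0. 0. 0.] [-0. -0. -0.]
2 [-0.32  0.07  0.59] [-0.5 -1.9 -0. ]
4 [-0.66  0.15  1.16] [-0.9 -3.9 -0. ]
6 [-1.03  0.24  1.73] [-1.4 -5.8 -0. ]
8 [-1.41  0.33  2.3 ] [-1.8 -7.8 -0. ]
10 [-1.67  0.39  2.85] [-2.3 -9.7 -0. ]
12 [-1.96  0.45  3.39] [ -2.7 -11.7  -0. ]
14 [-2.26  0.52  3.93] [ -3.2 -13.6  -0. ]
16 [-2.58  0.6   4.45] [ -3.6 -15.6  -0. ]
18 [-2.92  0.68  4.96] [ -4.1 -17.5  -0. ]
20 [-3.28  0.76  5.45] [ -4.5 -19.5  -0. ]
22 [-3.65  0.85  5.94] [ -5.  -21.4  -0. ]
24 [-4.04  0.94  6.41] [ -5.4 -23.4  -0. ]
26 [-4.44  1.03  6.86] [ -5.9 -25.3  -0. ]
28 [-4.86  1.13  7.31] [ -6.3 -27.3  -0. ]
30 [-5.29  1.23  7.73] [ -6.8 -29.2  -0. ]
32 [-5.74  1.33  8.14] [ -7.2 -31.2  -0. ]
34 [-6.2   1.44  8.54] [ -7.7 -33.1  -0. ]
36 [-6.68  1.55  8.91] [ -8.1 -35.1  -0. ]
38 [-7.17  1.66  9.27] [ -8.6 -37.   -0. ]
40 [-7.67  1.78  9.62] [ -9. -39.  -0.]
42 [-8.18  1.9   9.94] [ -9.5 -40.9  -0. ]
44 [-8.7   2.02 10.24] [ -9.9 -42.9  -0. ]
```

The tab is gripped (opening 0.106, about 10 mm). I raise the tail along the arc about the rod, to 12° first.

Call:
{"name": "send_rows", "arguments": {"moves": [-0.15,0.03,0.3,-0.2,-1,0,1,-0.28,0.07,0.59,-0.5,-1.9,0,1,-0.43,0.1,0.88,-0.7,-2.9,0,1,-0.58,0.13,1.16,-0.9,-3.9,0,1,-0.75,0.17,1.45,-1.1,-4.9,0,1,-0.92,0.21,1.73,-1.4,-5.8,0,1,-1.09,0.25,2.02,-1.6,-6.8,0,1,-1.26,0.29,2.3,-1.8,-7.8,0,1,-1.52,0.36,2.85,-2.3,-9.7,0,1,-1.81,0.42,3.39,-2.7,-11.7,0,1,-1.81,0.42,3.39,-2.7,-11.7,0,1,-1.81,0.42,3.39,-2.7,-11.7,0,1]}}

```text
time: 18.0
position: [0.6495, 0.1313, 0.1594]
tool_rot: [[-0.953, 0.227, 0.202], [0.222, 0.974, -0.046], [-0.207, 0.002, -0.978]]
wrist_force: [1.5, 0.8, -1.6]
opening: 0.108
```

```bash
python3 - <<'E'
from h import *
d=grab('side','7'); cv2.imwrite('pics/s7.png',cv2.resize(d['frame'][130:290,190:390],None,fx=4,fy=3.7)); 
o=ctrl.get_obs(); print(o['position'],o['wrist_force'],o['wrist_torque'],o['joint_positions'],o['tool_rot'][:,2])
E
```

```text
[0.64957446 0.13119189 0.15920403] [ 0.44463234 -0.50338314 -1.03613701] [ 0.06910923  0.12320492 -0.01013283] [ 0.16437404  0.17168246  1.59830347 -0.08432965  1.17976802 -1.15264532] [ 0.20147811 -0.04551655 -0.97843488]
```

View pics/s7.png

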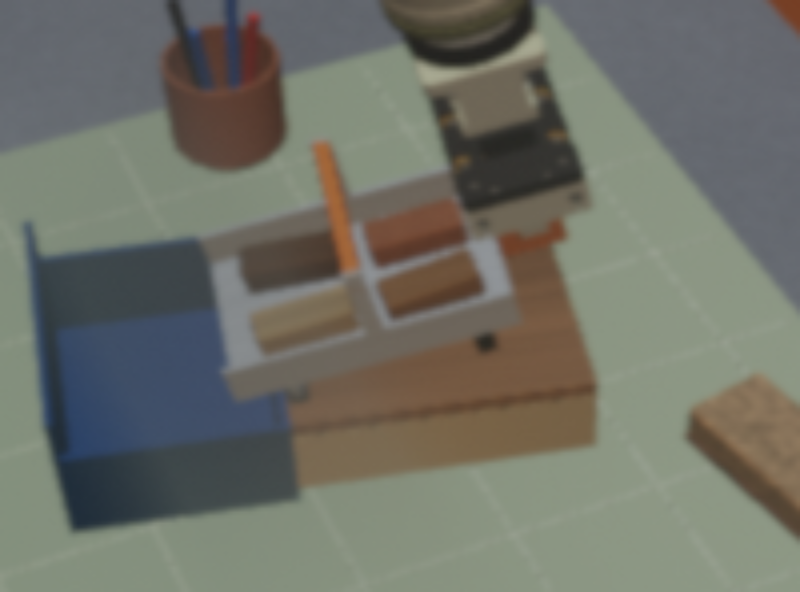

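The tail is up 12°, the rod is on the deck at (298,393) in the crop, and forces are small. Raising further.

Call:
{"name": "send_rows", "arguments": {"moves": [-0.15,0.03,0.27,-0.2,-1,0,1,-0.3,0.07,0.54,-0.5,-1.9,0,1,-0.46,0.11,0.8,-0.7,-2.9,0,1,-0.62,0.15,1.06,-0.9,-3.9,0,1,-0.79,0.19,1.32,-1.1,-4.9,0,1,-0.96,0.23,1.57,-1.4,-5.8,0,1,-1.14,0.27,1.82,-1.6,-6.8,0,1,-1.32,0.31,2.06,-1.8,-7.8,0,1,-1.5,0.35,2.31,-2,-8.8,0,1,-1.69,0.4,2.55,-2.3,-9.7,0,1,-1.88,0.44,2.79,-2.5,-10.7,0,1,-2.08,0.49,3.02,-2.7,-11.7,0,1,-2.08,0.49,3.02,-2.7,-11.7,0,1,-2.08,0.49,3.02,-2.7,-11.7,0,1]}}

```text
time: 19.45
position: [0.6288, 0.1362, 0.1897]
tool_rot: [[-0.89, 0.226, 0.396], [0.208, 0.974, -0.09], [-0.406, 0.002, -0.914]]
wrist_force: [0.5, -0.2, -3.1]
opening: 0.109
```

```bash
python3 - <<'E'
from h import *
d=grab('side','8'); cv2.imwrite('pics/s8.png',cv2.resize(d['frame'][130:290,190:390],None,fx=4,fy=3.7)); 
o=ctrl.get_obs(); print(o['position'],o['wrist_force'],o['wrist_torque'],o['joint_positions'],o['tool_rot'][:,2])
E
```

```text
[0.62893292 0.1360796  0.18960908] [-1.01792933  0.84502508 -2.21173238] [ 0.03562714  0.26122487 -0.07859431] [ 0.23407633 -0.0511019   1.8169374  -0.21400125  1.0071414  -1.02687162] [ 0.39577175 -0.09018161 -0.91391028]
```

View pics/s8.png

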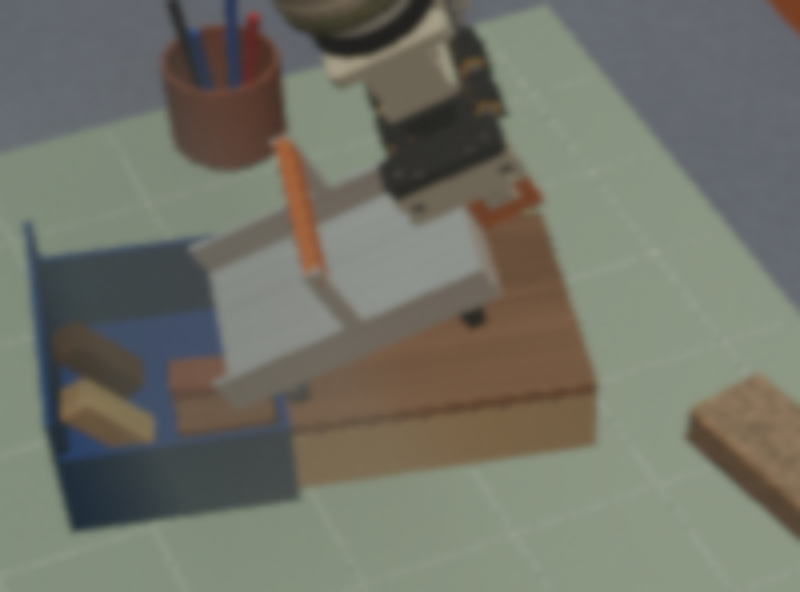

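All four blanks are in the box: dark and pale at (100,380), reddish and mid-brown at (215,395) in the crop, and the tray is empty. The rod is still at the stop. I lower the tail back along the same arc.

Call:
{"name": "send_rows", "arguments": {"moves": [0.1,-0.02,-0.12,0.1,0.5,0,1,0.39,-0.09,-0.47,0.5,1.9,0,1,0.76,-0.18,-0.96,0.9,3.9,0,1,1.12,-0.26,-1.45,1.4,5.8,0,1,1.46,-0.34,-1.96,1.8,7.8,0,1,1.78,-0.42,-2.48,2.3,9.7,0,1,2.08,-0.49,-3.02,2.7,11.7,0,1,2.37,-0.55,-3.56,3.2,13.6,0,1,2.63,-0.61,-4.11,3.6,15.6,0,1,2.88,-0.67,-4.68,4.1,17.5,0,1,3.11,-0.73,-5.25,4.5,19.5,0,1,3.22,-0.75,-5.53,4.7,20.4,0,1,3.32,-0.78,-5.82,5,21.4,0,1,3.41,-0.8,-6.1,5.2,22.3,0,1,3.47,-0.81,-6.28,5.3,22.9,0,1,3.5,-0.82,-6.38,5.4,23.3,0,1,3.5,-0.82,-6.38,5.4,23.3,0,1,3.5,-0.82,-6.38,5.4,23.3,0,1]}}

```text
time: 21.3
position: [0.6638, 0.128, 0.1257]
tool_rot: [[-0.974, 0.227, 0.001], [0.227, 0.974, 0.001], [-0.0, 0.001, -1.0]]
wrist_force: [0.1, -0.3, -2.0]
opening: 0.109
```

```bash
python3 - <<'E'
from h import *
d=grab('side','9'); cv2.imwrite('pics/s9.png',cv2.resize(d['frame'][130:290,190:390],None,fx=4,fy=3.7)); 
o=ctrl.get_obs(); print(o['position'],o['wrist_force'],o['wrist_torque'],o['tool_rot'][:,2])
E
```

```text
[0.66377217 0.12797459 0.12584013] [ 0.83149786  0.38689956 -1.16383908] [-0.08283318 -0.38126211  0.06423417] [ 9.23373432e-04  1.26703496e-03 -9.99998771e-01]
```

View pics/s9.png

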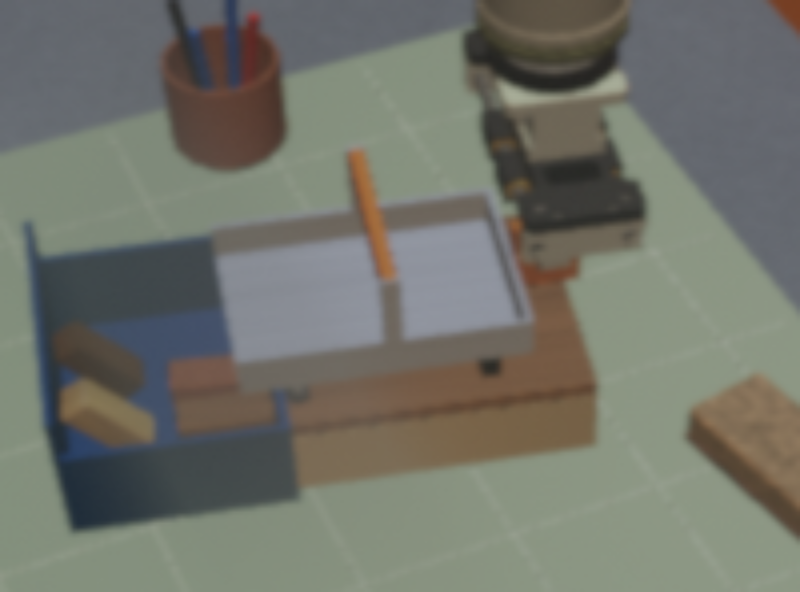

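The tray is level and about 0.3 mm high. I settle it, release it, and retreat straight up.

Call:
{"name": "send_rows", "arguments": {"moves": [0,0,-0.04,0,0,0,1,0,0,-0.06,0,0,0,1,0,0,-0.06,0,0,0,1,0,0,-0.06,0,0,0,0.75,0,0,-0.06,0,0,0,0.5,0,0,-0.06,0,0,0,0,0,0,-0.06,0,0,0,-0.5,0,0,-0.06,0,0,0,-1,0,0,-0.06,0,0,0,-1,0,0,-0.06,0,0,0,-1,0,0,-0.06,0,0,0,-1,0,0,-0.06,0,0,0,-1,0,0,-0.06,0,0,0,-1]}}

```text
time: 22.65
position: [0.6638, 0.128, 0.1252]
tool_rot: [[-0.974, 0.227, 0.001], [0.227, 0.974, 0.001], [-0.001, 0.001, -1.0]]
wrist_force: [0.1, 0.4, 0.1]
opening: 0.85
```

Call:
{"name": "send_rows", "arguments": {"moves": [0,0,0.5,0,0,0,-1,0,0,2,0,0,0,-1,0,0,4,0,0,0,-1,0,0,7,0,0,0,-1,0,0,10,0,0,0,-1,0,0,13,0,0,0,-1,0,0,16,0,0,0,-1,0,0,18,0,0,0,-1,0,0,20,0,0,0,-1,0,0,21,0,0,0,-1,0,0,21,0,0,0,-1,0,0,21,0,0,0,-1]}}

```text
time: 23.85
position: [0.6636, 0.128, 0.3348]
tool_rot: [[-0.974, 0.227, 0.001], [0.227, 0.974, 0.001], [-0.0, 0.001, -1.0]]
wrist_force: [0.0, 0.6, -0.3]
opening: 0.998
```

```bash
python3 - <<'E'
from h import *
d=grab('side','10'); K,E,f=d['intrinsics'],d['extrinsics'],d['frame']
def fr(o,yaw):
    a=np.radians(yaw); x=np.array([np.cos(a),np.sin(a),0]);y=np.array([-x[1],x[0],0]); return lambda p:np.array(o)+x*p[0]+y*p[1]+np.array([0,0,p[2]])
T=fr([.4997,.166,.066],-13.05)
P=[T((.06,s*.065,.107)) for s in(1,-1)]+[T((.188,.005*s,.078)) for s in (1,-1)]+[T((-.035,.065,.053)),T((-.035,-.065,.053)),T((.145,.065,.053)),T((.145,-.065,.053)),T((0,-.06,.007))]
x0,y0=190,140
big=cv2.resize(f[y0:y0+120,x0:x0+160],None,fx=4.8,fy=4.8,interpolation=cv2.INTER_CUBIC)
for p in P:
    u=proj(K,E,p); cv2.circle(big,(int((u[0]+.5-x0)*4.8),int((u[1]+.5-y0)*4.8)),2,(255,255,0),-1)
cv2.imwrite('pics/s10.png',big)
d2=grab('top','10')
o=ctrl.get_obs(); print(o['position'],o['wrist_force'],o['opening'])
E
```

```text
[0.66324392 0.12794193 0.33352893] [-0.29202597  0.02395914 -0.22680819] 1.0033511115772817
```

View pics/s10.png

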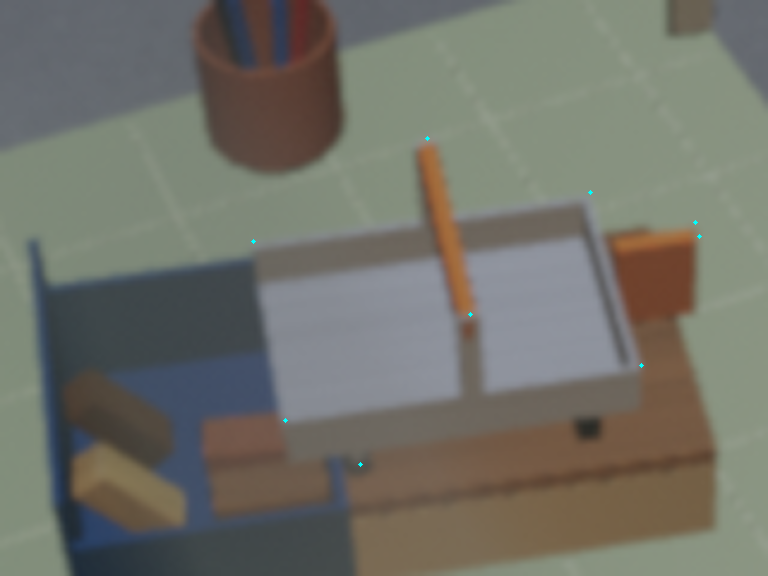

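View pics/top_10.png

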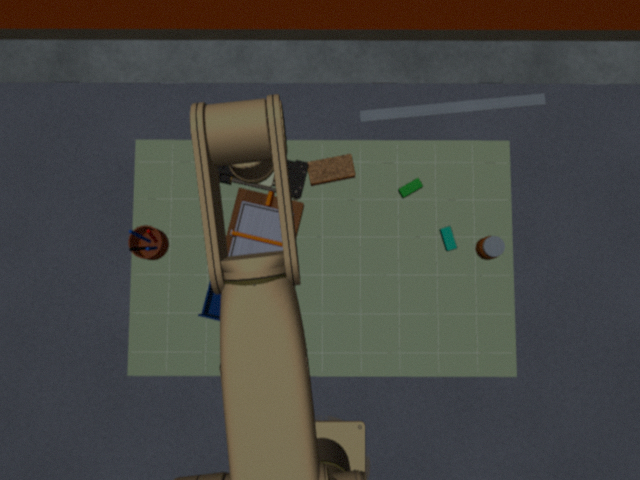

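The final view shows the tray empty, level and released, with the rod at about (0.500, 0.166), roughly 1 mm from the rest line. All four blanks lie in the box. Pot (149,243), jar (490,247) and block (331,170) are at their starting pixels.

```bash
python3 -c "
from rig import ctrl
print(ctrl.hand_in())"
```

```text
the job is handed in; nothing more can be done
None
```

I lifted the loaded tray by its bar, set it on the deck and let go, then raised the tail by its tab. All four blanks had slid into the box by 24° of tilt, so I did not go to 45°. I lowered the tray level along the same arc, released it, backed off and handed the job in at about 24 s of the 67 s allowed; no verdict is reported.

**Final checks:**
- **Tray:** it stands empty and released. Its rod is about 1 mm from the rest line, worked out from the arm's release pose. Projected into the last side picture, that pose lands about 1 to 1.5 px above the tray, some 2 mm and in line with the stated calibration.
- **Blanks:** all four are visible in the box in the last side view.
- **Other objects:** the pot, jar, block and both look-alikes are at their starting pixels in the top view.
- **Forces:** every wrist force I read stayed below about 7 N. No check failed.

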